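Print the gift tag with the round stamp

ROBOT

A 6-joint arm with a two-finger parallel gripper is mounted at the origin on the work surface. World frame = base frame: x ahead of the robot, y to its left, z up, the work surface at z = 0. Lengths are in mm, angles in rad, forces in N, time in s.
With the tool pointing down it reaches from about 275 to 1000 mm from the base axis. Payload 8.4 kg.
Tool frame: the origin (TCP) lies between the finger pads, 19 mm behind the fingertips; this is the grasp point; z points along the fingers, y is the line along which they close (so a half turn about z gives the same grasp; the last joint's range is limited). The gripper opens to 85 mm and grips with 20 to 120 N. Pads are 22 mm wide; open, the fingers measure 114 mm over their backs; the gripper's body (76 mm by 85 mm) begins 54 mm behind the grasp point. The pads swing forward as they close: fully open they stand 13 mm farther back than shut.
Start: joints at [-1.203, 0.353, 1.633, -0, 1.155, -0.002], TCP at [225.892, -582.753, 249.981] pointing down, gripper open.
Joint ranges: [-2.63, 2.63], [-0.92, 2.1], [0.06, 2.66], [-1.3, 4.44], [0, 2.69], [-3.02, 3.02]. Speed limits (rad/s): [2.22, 2.22, 2.79, 3.14, 3.14, 3.14].

INTERFACE

Orientations are given as [roll, pitch, yaw] about the fixed x, y, z axes, in that order (R = Rz(yaw) Ry(pitch) Rx(roll)).
In Python, from rig import * gives the robot as it stands.
- The arm moves only by the shell command python3 -m creep 'ROWS' [FORCE]. ROWS is JSON, a list of rows, each an object of numbers: "x", "y", "z": the shift along the tool's x, y, z in mm; "rx", "ry", "rz": the turn, a rotation vector about the tool's x, y, z in rad; "hand": the finger opening in mm, from 0 to 85.4. A call has 1 to 20 rows; each row shifts and turns the commanded pose from where the row before left it, along the tool's axes as they then stand; what a row does not reach is not made up. A row lasts 1/8 s, in which the tool goes at most 62.5 mm and 10.7 degrees, less where a joint would pass 70% of its speed; a pose out of reach is approached as far as the arm can. A call with a gripper value outside its range is refused whole. The fingers move at their own pace and stop on an object; FORCE is the grip in N (left out, the last holds). Time passes only in rows, so rows that do not move let the fingers close. It gives the time, the measured TCP pose, the force, the opening and the grip force at its end, in the units of the state.
- sense(): the state, without advancing time (a new reading comes with each control period).
- grab_frame(name): name is "scene" or "top" or "wrist"; returns the picture (480x640x3 uint8, red, green, blue); there is no depth.
- get_calibration(name): a dict with "K" (3x3 intrinsics, pixels), "R" (3x3) and "t" (3): a world point X has camera coordinates R X + t. Camera axes: x right, y down, z forward; pixel columns grow to the right and rows downward; lengths in mm; the calibration is good to about 2 mm. The wrist camera is an equidistant fisheye: a pixel r from the principal point sees the ray r / f radians off the axis. A picture is of the moment at which its call begins: read the wrist's pose just before it. get_calibration takes no time and is no camera call; for the wrist camera it gives the pose at the moment of the call.
- sign_off(): hands the job in; it is judged then, once.
The state is a dict: "clock": time; "qpos": joint angles; "qvel": joint speeds; "joint_efforts": joint torques, N m; "eef_pos": TCP position; "tcp_rot": TCP orientation; "contact_force": force on the tool from outside, world axes, zero at the start; "wrist_torque": the same for the moment, N m; "opening": opening from 0.0 (shut) to 1.0 (fully open); "grasp_force": force on a finger pad.
Only numpy, scipy, OpenCV 4.12 (cv2) and the standard library are available. Lean on these libraries where they do the work, as an engineer would, in place of code of your own. Each camera call takes 0.05 s, during which the arm holds its last target. There are 200 camera calls.

TASK

Print the gift tag: with the fingertips, press the wooden knob of the round stamp, which stands on the card tag, right down and keep it down for about a second, then let it spring back up and draw the hand back by at least 15 cm. Press gently, do not lift the stamp or shift it on the tag, and do not touch the other two stamps, the tumbler or the paint bottle.

Things in the scene. Friction and masses are not known exactly. Their poses are not given: they have to be found in the camera images.
- round_stamp: the stamp to press: loose spring stamp, about 260 to 400 g, standing upright on the tag; round black body 60 mm across and 48 mm high, above it a turned wooden knob 40 mm across with a flat top 28 mm across, 106 mm above the underside when up; origin at the centre of its underside, z up
- round_top (a point): centre of the flat top of the round stamp's knob (moves down with it), z up
- round_knob (a joint): knob of the round stamp, in m, sliding straight down: 0 fully up, 0.020 fully down; spring 2 N at the start of its travel rising to 7 N at the bottom, slightly damped, comes back up by itself
- tag: card gift tag, fixed to the table, 100 x 66 x 2.5 mm with a string hole near one short end; origin at the centre of its underside, x along its length
- square_stamp: leave alone: loose spring stamp with a square black body 52 x 52 x 46 mm and a square wooden knob 36 x 36 mm, 30 mm tall, 106 mm high over all; stands on the table; origin at the centre of its underside, z up
- square_knob (a joint): knob of the square stamp, in m, sliding straight down: 0 fully up, 0.020 fully down; spring 2 N at the start of its travel rising to 7 N at the bottom, slightly damped, comes back up by itself
- oblong_stamp: leave alone: loose spring stamp with an oblong black body 36 mm (x) x 74 mm (y) x 46 mm and a wooden bar knob 22 x 70 mm, 30 mm tall, 106 mm high over all; stands on the table; origin at the centre of its underside, z up
- oblong_knob (a joint): knob of the oblong stamp, in m, sliding straight down: 0 fully up, 0.020 fully down; spring 2 N at the start of its travel rising to 7 N at the bottom, slightly damped, comes back up by itself
- tumbler: leave alone: loose open glass tumbler, 76 mm across the rim, 95 mm high; origin at the centre of its underside, z up
- paint_bottle: leave alone: loose small paint bottle with a black cap, 38 mm across, 105 mm high; origin at the centre of its underside, z up
Things that resemble listed ones, but are neither listed nor needed, are in the scene too. What is shaped like the round_stamp but orange or red is not meant.

How it is judged (in metres and radians):
On the way, in this order (a step that is already met when the one before it is completed fails the run):
1. the round stamp's knob is held at least 15 mm down by the fingers for half a second (value of joint round_knob above 0.015 m and contact force between the fingers and round_stamp above 1 N), for 0.5 s.
2. the knob has sprung back up and the arm no longer touches the stamp (value of joint round_knob below 0.002 m and contact force between the arm and round_stamp below 0.1 N), for 0.2 s.
At the end, for the whole second after the job is handed in: the round stamp's knob is up again (within 2 mm); the stamp stands upright and at rest on the tag, within 8 mm of where it began; the tool point is more than 120 mm from the knob's top; the other stamps (knobs up), the tumbler and the bottle stand upright within 8 mm of where they began (value of joint each of round_knob, square_knob, oblong_knob below 0.002 m and distance of each of round_stamp, square_stamp, oblong_stamp, tumbler, paint_bottle from where it was at the start of the episode below 0.008 m and angle between each of round_stamp, square_stamp, oblong_stamp, tumbler, paint_bottle's own z axis and vertical below 0.05 rad and linear speed of round_stamp below 0.02 m/s and distance between the grasp point and round_top above 0.12 m); the robot touches nothing.
It fails at once if the round stamp is lifted or rises more than 6 mm (z of round_stamp in the frame of tag above 0.0085 m).
It fails at once if the round stamp is shifted more than 12 mm (distance of round_stamp from where it was at the start of the episode above 0.012 m).
It fails at once if the round stamp is tipped more than about 10 degrees (angle between round_stamp's own z axis and vertical above 0.18 rad).
It fails at once if the round stamp is pressed with more than 35 N (contact force between the arm and round_stamp above 35 N).
It fails at once if the robot touches, or anything moves, another stamp, the tumbler or the paint bottle (contact force between the arm and square_stamp above 0.3 N or contact force between the arm and oblong_stamp above 0.3 N or contact force between the arm and tumbler above 0.3 N or contact force between the arm and paint_bottle above 0.3 N or distance of any of square_stamp, oblong_stamp, tumbler, paint_bottle from where it was at the start of the episode above 0.012 m).
It also fails if it takes over 35 s, if anything falls off the work surface, if the arm or the gripper's body presses on something with over 40 N, if the wrist force passes 120 N, or if a joint passes its speed limit or range.

## Working session

There is one attempt and no reset: what is moved stays moved. The work goes in short steps, Python scripts to look and compute and a shell command to move; the robot and the scene stay as the last step left them, time stands still between calls to the robot, and variables do not carry over. Pictures are saved under pics/ and viewed, at most 10 in all, crops included, and the job is handed in when it is done.

```bash
mkdir -p pics
python3 - <<'E'
from rig import *
import cv2
for n in("scene","top"):
    cv2.imwrite(f"pics/{n}0.png",grab_frame(n)[:,:,::-1])
    c=get_calibration(n);print(n,c)
s=sense();print(s)
E
```

```text
scene {'K': array([[466.65064012,   0.        , 317.35106371],
       [  0.        , 466.65064012, 237.2719867 ],
       [  0.        ,   0.        ,   1.        ]]), 'R': array([[-0.46568556,  0.88484935,  0.01336383],
       [ 0.7383615 ,  0.39682639, -0.54529911],
       [-0.48781068, -0.24407058, -0.83813501]]), 't': array([ 287.52664172, -426.4992628 , 1048.78435938])}
top {'K': array([[593.13874707,   0.        , 323.91754142],
       [  0.        , 593.13874707, 241.33920626],
       [  0.        ,   0.        ,   1.        ]]), 'R': array([[ 0.00414929, -0.99965715,  0.02585294],
       [-0.99230712, -0.00731489, -0.12358428],
       [ 0.12373102, -0.02514127, -0.99199725]]), 't': array([ -11.8210796 ,  634.91563978, 1099.97073336])}
{'clock': 0.1, 'qpos': array([-1.20338026e+00,  3.53624657e-01,  1.63404766e+00, -2.94059094e-05,
        1.15520026e+00, -2.43725363e-03]), 'qvel': array([ 0.00031072, -0.00117893, -0.00110109,  0.00115506,  0.00083197,
        0.0013073 ]), 'joint_efforts': array([ 1.32182482e-03, -6.06355548e+01, -3.42818499e+01,  5.22542905e-05,
        3.86002226e-03, -6.19543712e-06]), 'eef_pos': array([ 225.75090135, -582.3766466 ,  249.31333385]), 'tcp_rot': array([-3.14031267e+00,  2.37679584e-05,  3.69865221e-01]), 'contact_force': array([ 0.49234582, -0.28318572,  0.33246546]), 'wrist_torque': array([ 0.00533378,  0.01158393, -0.02150607]), 'grasp_force': 0.0, 'opening': 0.9988761962084418}
```

View pics/scene0.png

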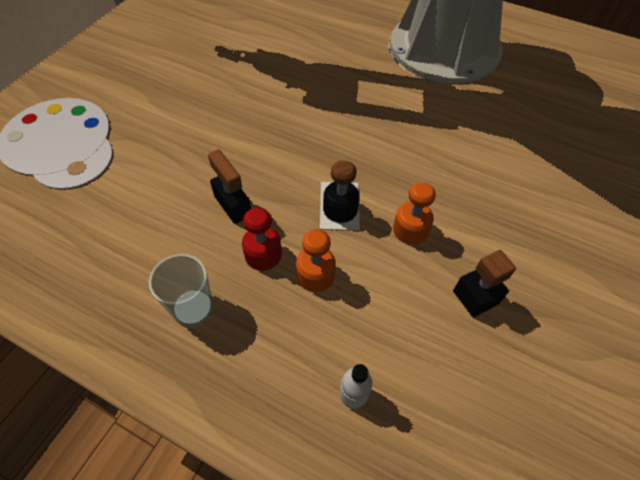

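View pics/top0.png

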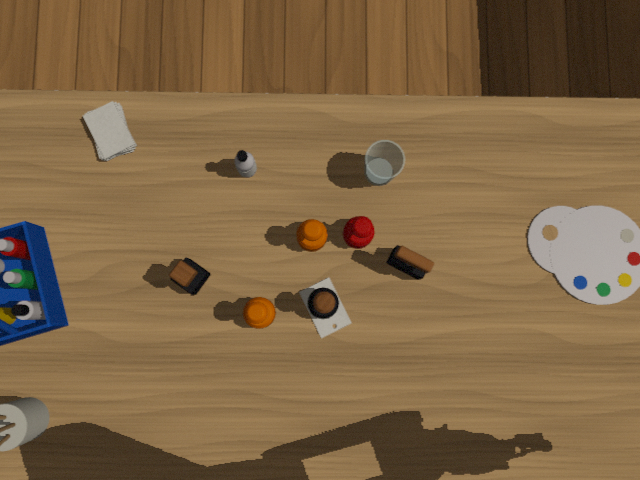

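The round stamp (black body, wooden knob, standing on the white tag) is at scene (342,190) and top (323,303). The lookalikes are orange at top (312,235) and (260,312), and red at (358,232). They are the wrong colour and not on the tag. Next I'll measure the knob and check it in a crop.

```bash
cat > h.py <<'E'
import numpy as np,cv2
def ray(c,uv):
    d=c['R'].T@np.linalg.inv(c['K'])@np.array([*uv,1.]);return -c['R'].T@c['t'],d
def onz(c,uv,z):
    o,d=ray(c,uv);return o+d*(z-o[2])/d[2]
def proj(c,X):
    p=c['K']@(c['R']@np.array(X)+c['t']);return p[:2]/p[2]
E
python3 - <<'E'
from rig import *
from h import *
crops=[]
for n,(u,v) in dict(scene=(342,190),top=(323,303)).items():
    im=cv2.imread(f"pics/{n}0.png");c=get_calibration(n);w=40
    cr=im[v-w:v+w,u-w:u+w]
    hsv=cv2.cvtColor(cr,cv2.COLOR_BGR2HSV)
    b,g,r=[cr[:,:,i].astype(int) for i in range(3)]
    m=((r>55)&(r<150)&(r-b>30)&(r*10>g*15)).astype(np.uint8)
    k,l,s,ce=cv2.connectedComponentsWithStats(m)
    i=1+np.argmax(s[1:,4]);uv=ce[i]+[u-w,v-w]
    print(n,s[i],uv,"z108:",onz(c,uv,108.5).round(1),"z95",onz(c,uv,95).round(1),"z=8:", onz(c,(u,v),2).round(0))
    e=cr.copy();e[l==i]=(0,255,0)
    crops+= [np.vstack([cv2.resize(x,(360,290),interpolation=0) for x in(cr,e)])]
cv2.imwrite("pics/crop.png",np.hstack(crops))
E
```

```text
scene [ 29  11  24  19 341] [341.85923754 169.5483871 ] z108: [524.1  -8.9 108.5] z95 [513.1 -13.5  95. ] z=8: [479. -24.   2.]
top [ 31  29  21  21 337] [324.115727   302.04154303] z108: [517.4  -7.2 108.5] z95 [517.7  -7.6  95. ] z=8: [518.  -8.   2.]
```

View pics/crop.png

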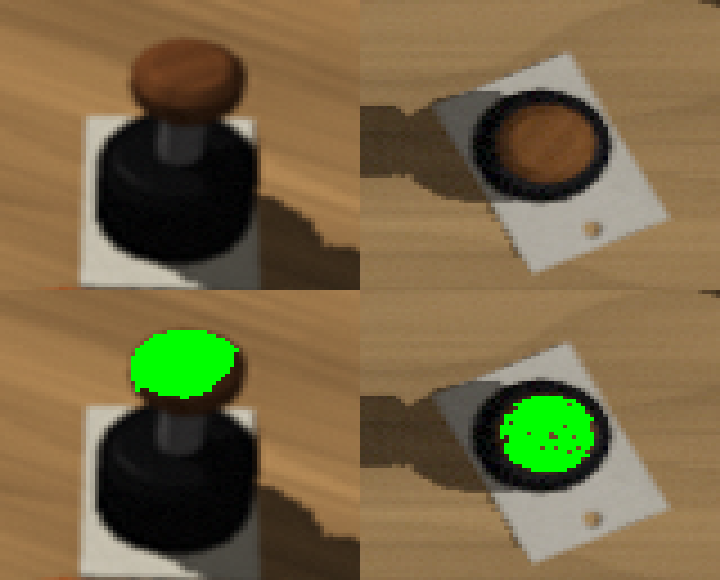

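The crop confirms it: the wooden knob on a black body stands on the white tag with a string hole. The top view puts the knob at about (517.5, -7.5), and its size and the body centre agree. I'll move above it with the hand shut, in 20 rows of (24, -21.5).

```bash
python3 -m creep '[{"x":24,"y":-21.5,"hand":0},{"x":24,"y":-21.5,"hand":0},{"x":24,"y":-21.5,"hand":0},{"x":24,"y":-21.5,"hand":0},{"x":24,"y":-21.5,"hand":0},{"x":24,"y":-21.5,"hand":0},{"x":24,"y":-21.5,"hand":0},{"x":24,"y":-21.5,"hand":0},{"x":24,"y":-21.5,"hand":0},{"x":24,"y":-21.5,"hand":0},{"x":24,"y":-21.5,"hand":0},{"x":24,"y":-21.5,"hand":0},{"x":24,"y":-21.5,"hand":0},{"x":24,"y":-21.5,"hand":0},{"x":24,"y":-21.5,"hand":0},{"x":24,"y":-21.5,"hand":0},{"x":24,"y":-21.5,"hand":0},{"x":24,"y":-21.5,"hand":0},{"x":24,"y":-21.5,"hand":0},{"hand":0}]' 20
```

```text
schema error: expected keys x, y, z, rx, ry, rz, hand
```

```bash
python3 -m creep '[{"x":40,"y":-36,"z":0,"rx":0,"ry":0,"rz":0,"hand":0},{"x":40,"y":-36,"z":0,"rx":0,"ry":0,"rz":0,"hand":0},{"x":40,"y":-36,"z":0,"rx":0,"ry":0,"rz":0,"hand":0},{"x":40,"y":-36,"z":0,"rx":0,"ry":0,"rz":0,"hand":0},{"x":40,"y":-36,"z":0,"rx":0,"ry":0,"rz":0,"hand":0},{"x":40,"y":-36,"z":0,"rx":0,"ry":0,"rz":0,"hand":0},{"x":40,"y":-36,"z":0,"rx":0,"ry":0,"rz":0,"hand":0},{"x":40,"y":-36,"z":0,"rx":0,"ry":0,"rz":0,"hand":0},{"x":40,"y":-36,"z":0,"rx":0,"ry":0,"rz":0,"hand":0},{"x":40,"y":-36,"z":0,"rx":0,"ry":0,"rz":0,"hand":0},{"x":40,"y":-36,"z":0,"rx":0,"ry":0,"rz":0,"hand":0},{"x":40,"y":-36,"z":0,"rx":0,"ry":0,"rz":0,"hand":0},{"x":0,"y":0,"z":0,"rx":0,"ry":0,"rz":0,"hand":0},{"x":0,"y":0,"z":0,"rx":0,"ry":0,"rz":0,"hand":0}]' 20
```

```text
clock: 1.85
eef_pos: [516.8, -6.5, 249.6]
tcp_rot: [-3.142, 0.001, 0.371]
contact_force: [0.7, -0.6, -0.6]
opening: -0.003
grasp_force: 0.0
```

Run:
```python
from rig import *
from h import *
c=get_calibration("wrist");w=grab_frame("wrist")[:,:,::-1].copy();cv2.imwrite("pics/w1.png",w)
print(c)
f=c['K'][0,0]
for X in([517.5,-7.5,108.5],[516.8,-6.5,230]):
    p=c['R']@np.array(X)+c['t'];th=np.arctan2(np.hypot(*p[:2]),p[2]);print(c['K'][:2,2]+f*th*p[:2]/np.hypot(*p[:2]))
```

```text
{'K': array([[371.64829954,   0.        , 319.4120164 ],
       [  0.        , 371.64829954, 243.23581478],
       [  0.        ,   0.        ,   1.        ]]), 'R': array([[ 3.62279483e-01, -9.32069379e-01, -4.97994337e-04],
       [-8.97695011e-01, -3.49062414e-01,  2.68884918e-01],
       [-2.50793229e-01, -9.69644419e-02, -9.63172182e-01]]), 't': array([-194.71096059,  427.34325258,  507.97390757])}
[319.01275265 235.89359399]
[315.81141506 307.55293451]
```

View pics/w1.png

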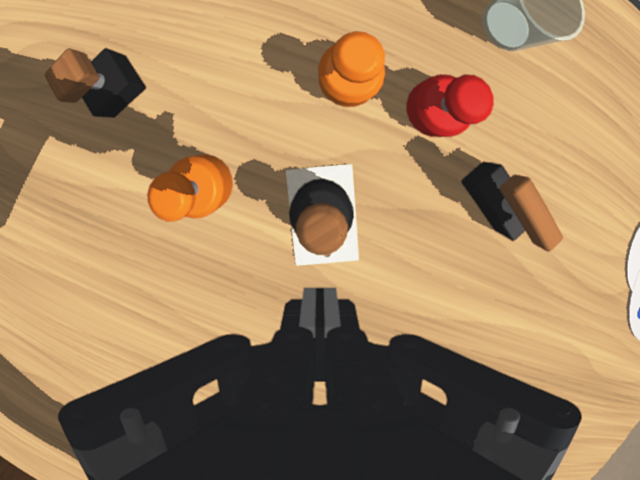

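The wrist view shows the knob at about (322,229), against a predicted top at (319,236). The shut fingertips end at (319,289). I'll measure the knob here by mask.

```bash
cat >> h.py <<'E'
def wonz(c,uv,z):
    d=np.array(uv)-c['K'][:2,2];r=np.hypot(*d);t=r/c['K'][0,0]
    v=c['R'].T@np.array([*(np.sin(t)*d/r),np.cos(t)]);o=-c['R'].T@c['t'];return o+v*(z-o[2])/v[2]
E
python3 - <<'E'
from rig import *
from h import *
c=get_calibration("wrist");im=cv2.imread("pics/w1.png")[160:275,280:365]
print("cam",(-c['R'].T@c['t']).round())
b,g,r=[im[:,:,i].astype(int) for i in range(3)]
k=((r>70)&(r<190)&(r*10>g*15)&(r-b>40)).astype(np.uint8)
_,l,s,ce=cv2.connectedComponentsWithStats(k);i=1+np.argmax(s[1:,4])
ct=max(cv2.findContours((l==i).astype(np.uint8),0,1)[0],key=cv2.contourArea)
(cx,cy),rad=cv2.minEnclosingCircle(ct)
print(s[i],ce[i]+[280,160],cx+280,cy+160,rad)
for z in(98,108.5):print(z,wonz(c,ce[i]+[280,160],z).round(1),wonz(c,(cx+280,cy+160),z).round(1), "edges",wonz(c,(cx+280-rad,cy+160),z).round(1),wonz(c,(cx+280+rad,cy+160),z).round(1))
d=((r<70)).astype(np.uint8)
_,l,s,ce=cv2.connectedComponentsWithStats(d);i=1+np.argmax(s[1:,4]);print("body",s[i]+[280,160,0,0,0])
E
```

```text
cam [581.  16. 374.]
[ 23  58  39  35 220] [326.94545455 236.15909091] 322.0 231.5 22.74323081970215
98 [516.9 -14.8  98. ] [518.9  -9.9  98. ] edges [512.6   6.4  98. ] [525.2 -26.1  98. ]
108.5 [519.3 -13.6 108.5] [521.3  -8.9 108.5] edges [515.3   6.8 108.5] [527.4 -24.5 108.5]
body [ 289  179   64   53 1571]
```

Both views agree within 3 mm, so I take the knob centre as (518, -8.5). I'll centre over it and lower to TCP z of about 150.

```bash
python3 -m creep '[{"x":0.7,"y":2.4,"z":0,"rx":0,"ry":0,"rz":0,"hand":0},{"x":0,"y":0,"z":20,"rx":0,"ry":0,"rz":0,"hand":0},{"x":0,"y":0,"z":20,"rx":0,"ry":0,"rz":0,"hand":0},{"x":0,"y":0,"z":20,"rx":0,"ry":0,"rz":0,"hand":0},{"x":0,"y":0,"z":20,"rx":0,"ry":0,"rz":0,"hand":0},{"x":0,"y":0,"z":15,"rx":0,"ry":0,"rz":0,"hand":0},{"x":0,"y":0,"z":5,"rx":0,"ry":0,"rz":0,"hand":0},{"x":0,"y":0,"z":0,"rx":0,"ry":0,"rz":0,"hand":0},{"x":0,"y":0,"z":0,"rx":0,"ry":0,"rz":0,"hand":0}]'
python3 - <<'E'
from rig import *
import cv2,numpy as np
a=grab_frame("wrist")[150:390,200:440,::-1];s=grab_frame("scene")[110:230,280:400,::-1]
cv2.imwrite("pics/c2.png",np.hstack([cv2.resize(x,(400,400)) for x in(a,s)]))
E
```

```text
clock: 3.02
eef_pos: [519.3, -8.5, 150.6]
tcp_rot: [3.141, -0.001, 0.37]
contact_force: [-0.7, 0.5, 0.5]
opening: -0.004
grasp_force: 0.0
```

View pics/c2.png

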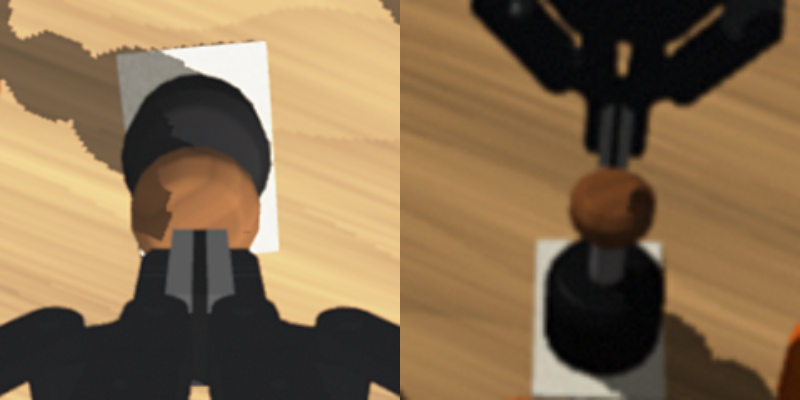

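In both crops the shut fingertips hang just above the knob and are centred sideways to within about 2 mm. I'll go down to the expected contact height (TCP about 127.5).

```bash
python3 -m creep '[{"x":-1,"y":0,"z":8,"rx":0,"ry":0,"rz":0,"hand":0},{"x":0,"y":0,"z":6,"rx":0,"ry":0,"rz":0,"hand":0},{"x":0,"y":0,"z":4,"rx":0,"ry":0,"rz":0,"hand":0},{"x":0,"y":0,"z":3,"rx":0,"ry":0,"rz":0,"hand":0},{"x":0,"y":0,"z":3,"rx":0,"ry":0,"rz":0,"hand":0},{"x":0,"y":0,"z":3,"rx":0,"ry":0,"rz":0,"hand":0},{"x":0,"y":0,"z":0,"rx":0,"ry":0,"rz":0,"hand":0},{"x":0,"y":0,"z":0,"rx":0,"ry":0,"rz":0,"hand":0}]'
```

```text
clock: 4.12
eef_pos: [517.9, -8.8, 123.1]
tcp_rot: [-3.142, -0.0, 0.37]
contact_force: [-2.4, 1.1, 3.0]
opening: -0.002
grasp_force: 1.3
```

Contact is at 3 N with about 4.5 mm of travel, as predicted. I'll go on to about 18 mm.

```bash
python3 -m creep '[{"x":0,"y":0,"z":3,"rx":0,"ry":0,"rz":0,"hand":0},{"x":0,"y":0,"z":3,"rx":0,"ry":0,"rz":0,"hand":0},{"x":0,"y":0,"z":3,"rx":0,"ry":0,"rz":0,"hand":0},{"x":0,"y":0,"z":2.5,"rx":0,"ry":0,"rz":0,"hand":0},{"x":0,"y":0,"z":2,"rx":0,"ry":0,"rz":0,"hand":0},{"x":0,"y":0,"z":0,"rx":0,"ry":0,"rz":0,"hand":0},{"x":0,"y":0,"z":0,"rx":0,"ry":0,"rz":0,"hand":0}]'
```

```text
clock: 5.0
eef_pos: [518.0, -8.8, 109.5]
tcp_rot: [3.142, -0.0, 0.37]
contact_force: [-2.9, 0.3, 5.9]
opening: -0.004
grasp_force: 3.0
```

```bash
python3 -m creep '[{"x":0,"y":0,"z":0.7,"rx":0,"ry":0,"rz":0,"hand":0},{"x":0,"y":0,"z":0.5,"rx":0,"ry":0,"rz":0,"hand":0},{"x":0,"y":0,"z":0,"rx":0,"ry":0,"rz":0,"hand":0}]'
```

```text
clock: 5.38
eef_pos: [518.0, -8.8, 108.3]
tcp_rot: [3.142, -0.0, 0.37]
contact_force: [-2.2, -0.2, 6.2]
opening: 0.002
grasp_force: 3.2
```

```bash
python3 -m creep '[{"x":0,"y":0,"z":0.6,"rx":0,"ry":0,"rz":0,"hand":0},{"x":0,"y":0,"z":0,"rx":0,"ry":0,"rz":0,"hand":0},{"x":0,"y":0,"z":0,"rx":0,"ry":0,"rz":0,"hand":0},{"x":0,"y":0,"z":0,"rx":0,"ry":0,"rz":0,"hand":0},{"x":0,"y":0,"z":0,"rx":0,"ry":0,"rz":0,"hand":0},{"x":0,"y":0,"z":0,"rx":0,"ry":0,"rz":0,"hand":0},{"x":0,"y":0,"z":0,"rx":0,"ry":0,"rz":0,"hand":0},{"x":0,"y":0,"z":0,"rx":0,"ry":0,"rz":0,"hand":0}]'
python3 - <<'E'
from rig import *
import cv2,numpy as np
s=grab_frame("scene")[110:230,280:400,::-1];o=cv2.imread("pics/scene0.png")[110:230,280:400]
cv2.imwrite("pics/c3.png",np.hstack([cv2.resize(x,(400,400)) for x in(o,s)]))
print(sense()['contact_force'])
E
```

```text
clock: 6.38
eef_pos: [518.0, -8.8, 107.7]
tcp_rot: [3.142, -0.0, 0.37]
contact_force: [-2.1, 0.5, 6.4]
opening: -0.001
grasp_force: 3.2
[-2.4794471   0.11941329  6.96359665]
```

View pics/c3.png

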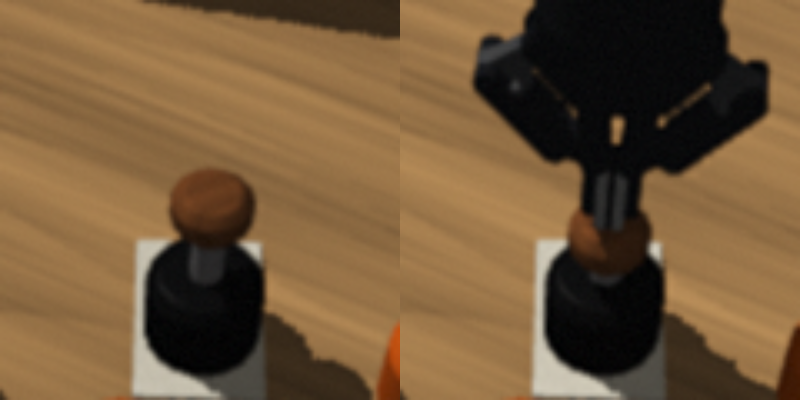

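The knob is down almost onto the body, the body hasn't moved, and it has been held for over a second at about 6.5 N. I'll release it gently, then draw back upward.

```bash
python3 -m creep '[{"x":0,"y":0,"z":-3,"rx":0,"ry":0,"rz":0,"hand":0},{"x":0,"y":0,"z":-4,"rx":0,"ry":0,"rz":0,"hand":0},{"x":0,"y":0,"z":-4,"rx":0,"ry":0,"rz":0,"hand":0},{"x":0,"y":0,"z":-4,"rx":0,"ry":0,"rz":0,"hand":0},{"x":0,"y":0,"z":-4,"rx":0,"ry":0,"rz":0,"hand":0},{"x":0,"y":0,"z":-6,"rx":0,"ry":0,"rz":0,"hand":0},{"x":0,"y":0,"z":-15,"rx":0,"ry":0,"rz":0,"hand":0},{"x":0,"y":0,"z":-25,"rx":0,"ry":0,"rz":0,"hand":0},{"x":0,"y":0,"z":-30,"rx":0,"ry":0,"rz":0,"hand":0},{"x":0,"y":0,"z":-30,"rx":0,"ry":0,"rz":0,"hand":0},{"x":0,"y":0,"z":-30,"rx":0,"ry":0,"rz":0,"hand":0},{"x":0,"y":0,"z":-30,"rx":0,"ry":0,"rz":0,"hand":0},{"x":0,"y":0,"z":-20,"rx":0,"ry":0,"rz":0,"hand":0},{"x":0,"y":0,"z":0,"rx":0,"ry":0,"rz":0,"hand":0},{"x":0,"y":0,"z":0,"rx":0,"ry":0,"rz":0,"hand":0},{"x":0,"y":0,"z":0,"rx":0,"ry":0,"rz":0,"hand":0}]'
python3 - <<'E'
from rig import *
import cv2,numpy as np
s=grab_frame("scene")[110:230,280:400,::-1];o=cv2.imread("pics/scene0.png")[110:230,280:400]
cv2.imwrite("pics/c4.png",np.hstack([cv2.resize(x,(400,400)) for x in(o,s)]))
E
```

```text
clock: 8.43
eef_pos: [517.3, -8.8, 311.7]
tcp_rot: [-3.141, 0.002, 0.37]
contact_force: [1.0, 0.5, -1.0]
opening: 0.004
grasp_force: 0.0
```

View pics/c4.png

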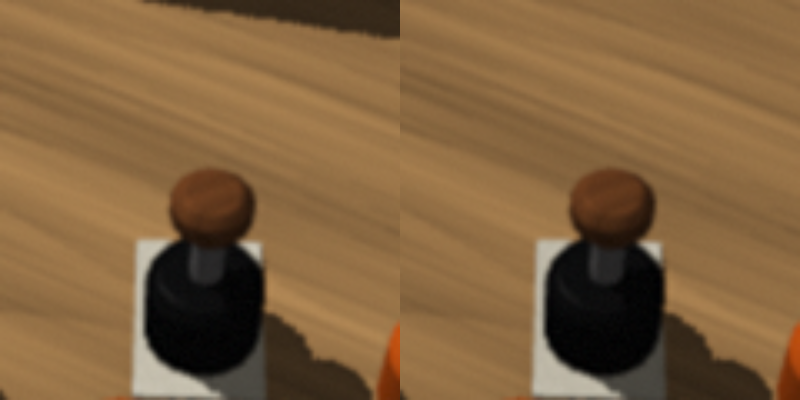

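The knob is back up and the stamp is where it started. The tool is 200 mm above the knob, so I'm handing in.

```bash
python3 -c "from rig import *; print(sign_off())"
```

```text
the job is handed in; nothing more can be done
None
```

The job is handed in (no verdict was returned): the round stamp's knob was pressed down about 19 mm at about 6.5 N for over a second, it sprang back up with no visible shift of the stamp, and the hand was drawn back 20 cm.

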